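# Switch the sinker feeder to the right-hand tray

### The arm

A 6-joint arm with a two-finger parallel gripper is mounted at the origin on the work surface. World frame = base frame: x ahead of the robot, y to its left, z up, the work surface at z = 0. Lengths are in m, angles in rad, forces in N, time in s.
With the tool pointing down it reaches from about 0.35 to 0.975 m from the base axis. Payload 4.9 kg.
Tool frame: the origin (TCP) lies on the mounting face of the last link; the fingertips stand 173 mm ahead of it and the grasp point (between the pads) lies 155 mm ahead of it; z points along the fingers, y is the line along which they close (so a half turn about z gives the same grasp; the last joint's range is limited). The gripper opens to 85 mm and grips with 20 to 120 N. Pads are 22 mm wide; open, the fingers measure 114 mm over their backs; the gripper's body (76 mm by 85 mm) begins 54 mm behind the grasp point. The pads swing forward as they close: fully open they stand 13 mm farther back than shut.
Start: joints at [-1.314, 0.053, 1.613, -0, 1.476, -0.119], TCP at [0.229, -0.581, 0.405] pointing down, gripper open.
Joint ranges: [-3.01, 3.01], [-1.01, 2.22], [0.06, 2.58], [-1.02, 4.17], [0.09, 2.62], [-3.14, 3.14]. Speed limits (rad/s): [2.57, 2.57, 3.14, 3.14, 3.14, 3.14].

### API

Orientations are given as a rotation vector (axis times angle).
In Python, from station import arm, imaging, job gives the robot as it stands.
- The arm moves only by the tool arm_command, never from a script. Its arguments are lists of equal length, an entry for each row: "linear": the shift along the tool's x, y, z each as a share of 25 cm, from -1 to 1, a list of three; "spin": the turn about the tool's z as a share of 120 degrees, from -1 to 1. In form: {"linear": [[dx, dy, dz], ...], "spin": [spin, ...]}. A call has 1 to 20 rows; each row is the pose to reach, as a shift and turn from the pose commanded when the call began, along the tool's axes at that moment; what a row does not reach only later rows make up. A row lasts 1/10 s, in which the tool goes at most 50 mm and 8.59 degrees, less where a joint would pass 70% of its speed; a pose out of reach is approached as far as the arm can. A call with a number of a shift or a turn outside -1 to 1 is refused whole. A call with a gripper value outside its range is refused whole. "claw" is the opening, from -1 (shut) to 1 (fully open), set as the call begins (left out, the last holds). The fingers move at their own pace and stop on an object; the grip force is fixed at half the most. Time passes only in rows, so rows that repeat a pose let the fingers close. It gives the time, the measured TCP pose, the force, the opening and the grip force at its end, in the units of the state.
- arm.read_state(): the state, without advancing time (a new reading comes with each control period).
- imaging.snapshot(name): name is "side" or "top"; returns a dict with "img" (480x640x3 uint8, blue, green, red), "K" (3x3 intrinsics, pixels), "k1" (the pictures are not rectified: a ray, as slopes to the right and down, at radius r is drawn at 1 + k1 r^2 times it, then the intrinsics apply), "R" (3x3) and "t" (3): a world point X has camera coordinates R X + t. Camera axes: x right, y down, z forward; pixel columns grow to the right and rows downward; lengths in m; the calibration is good to about 2 mm. A picture is of the moment at which its call begins. There is no depth.
- job.close_job(): hands the job in; it is judged then, once.
The state is a dict: "t": time; "joint_pos": joint angles; "joint_velocities": joint speeds; "joint_torque": joint torques, N m; "ee_pos": TCP position; "tool_rot": TCP orientation; "wrist_force": force on the tool from outside, world axes, zero at the start; "moment": the same for the moment, N m; "finger_gap": finger opening in m; "grip_force": force on a finger pad.
Only numpy, scipy, OpenCV 4.12 (cv2) and the standard library are available. Lean on these libraries where they do the work, as an engineer would, in place of code of your own. Each camera call takes 0.05 s, during which the arm holds its last target. There are 200 camera calls.

### The job

The left tray of the sinker feeder has its share. With the fingertips, push the raised right end of the seesaw gate down until the gate has rocked right over on to its right-hand stop, and then push the feed slide's tab to the left until the slide is fully open, so that all four ball sinkers roll by themselves down the right chute into the right tray (left and right as the robot sees them). Do not touch or carry the sinkers, and leave the reel, the jar and the screwdriver where they are.

Things in the scene. Friction and masses are not known exactly. Their poses are not given: they have to be found in the camera images.
- stand: Sinker feeder, fixed: plywood base 320 x 640 x 12 mm. Origin at table height under the gate's pivot; x away from the robot (turned up to 0.35 rad), y left, z up. A 32 mm wide feed ramp (wall tops 160 to 180 mm high) descends along -x from x = 170 to 19 mm, ending over the gate's middle. From each gate end (y +-116 mm) a fixed 46 mm wide chute, top 105 mm high, runs down to a tray.
- gate_body (a joint): Tilt (rad) of the seesaw gate, a wooden trough 230 mm long (stand y), 44 wide, on a pin 110 mm up. +0.28: left (+y) end down on its stop (as at the start); -0.28: right end down on its stop, feeding the right chute. About 0.4 kg and top-heavy: past level it tips to the other stop by itself and stays there; about 1 N at a pad moves it.
- right_pad (a point): Middle of the top of the gate's right finger pad: flat wooden tongue 50 (stand x) x 44 (y) x 8 mm on the robot's side of the trough, 47 mm from its centre line, 93 mm right of the pivot. Raised at the start (about 145 mm above the table), it comes down about 50 mm. The trough wall beside it stands 26 mm higher. Tilts with the gate.
- left_pad (a point): Middle of the top face of the same pad at the gate's left end; down (about 95 mm above the table) at the start.
- slide_body (a joint): Opening (m) of the steel feed slide, whose plate closes the ramp near its outlet and holds the four sinkers back: about 0 = closed, 0.045 = fully open on its stop. It slides along the stand's +y (left), needs about 1.5 N, stays where it is left. The sinkers run out from about 0.022 on.
- tab (a point): Middle of the top edge of the slide's upright steel tab, on its right (-y) face, the one to push: plate 44 mm (stand x) x 6 mm (y), 52 mm tall, below this point, which is about 204 mm above the table and 85 mm left of the ramp's centre line. Push along the stand's +y. Between tab and ramp lies only the thin slide plate, its top 36 mm below this point; left of the tab is free.
- right_tray (a point): Middle of the inner floor of the right tray (16 mm above the table): open black tray, inside about 116 mm (x) by 110 mm (y), walls 36 to 60 mm high, empty at the start. Axes as the stand's.
- left_tray (a point): The same for the left tray, which already holds three sinkers (stuck there).
- sinker1_center (a point): Centre of a loose ball sinker, dark grey lead, slick, 18 mm diameter, 35 g; the four wait in single file on the feed ramp behind the slide.
- sinker2_center (a point): Centre of a loose ball sinker, dark grey lead, slick, 18 mm diameter, 35 g; the four wait in single file on the feed ramp behind the slide.
- sinker3_center (a point): Centre of a loose ball sinker, dark grey lead, slick, 18 mm diameter, 35 g; the four wait in single file on the feed ramp behind the slide.
- sinker4_center (a point): Centre of a loose ball sinker, dark grey lead, slick, 18 mm diameter, 35 g; the four wait in single file on the feed ramp behind the slide.
- reel: A small loose fishing reel, about 50 x 70 x 45 mm, standing on the base board near its robot-side edge; origin at its underside. To be left alone.
- jar: A small loose glass jar with a metal cap, 38 mm diameter, 45 mm tall, on the base board near its robot-side edge; origin at its underside. To be left alone.
- screwdriver: A loose screwdriver 160 mm long lying on the base board behind the right chute or tray; origin at its underside. To be left alone.

How it is judged:
On the way, in this order (a step that is already met when the one before it is completed fails the run):
1. the gate is rocked over on to its right-hand stop while the slide still holds the sinkers back (value of joint gate_body below -0.24 rad and value of joint slide_body below 0.018 m), for 0.2 s.
2. the feed slide is fully open (value of joint slide_body above 0.036 m and value of joint gate_body below -0.24 rad), for 0.1 s.
At the end, for the whole second after the job is handed in: The gate rests on its right-hand stop (joint below -0.24 rad), the slide is fully open (more than 36 of its 45 mm), and all four sinkers lie inside the right tray, moving slower than 0.1 m/s (all of step 2 and x of sinker1_center in the frame of right_tray between -0.062 and 0.062 m and y of sinker1_center in the frame of right_tray between -0.059 and 0.059 m and z of sinker1_center in the frame of right_tray between 0 and 0.035 m and linear speed of each of sinker1, sinker2, sinker3, sinker4 below 0.1 m/s and x of sinker2_center in the frame of right_tray between -0.062 and 0.062 m and y of sinker2_center in the frame of right_tray between -0.059 and 0.059 m and z of sinker2_center in the frame of right_tray between 0 and 0.035 m and x of sinker3_center in the frame of right_tray between -0.062 and 0.062 m and y of sinker3_center in the frame of right_tray between -0.059 and 0.059 m and z of sinker3_center in the frame of right_tray between 0 and 0.035 m and x of sinker4_center in the frame of right_tray between -0.062 and 0.062 m and y of sinker4_center in the frame of right_tray between -0.059 and 0.059 m and z of sinker4_center in the frame of right_tray between 0 and 0.035 m); the robot touches nothing.
It fails at once if a sinker was touched by the robot (contact force between any of the fingers, the arm and sinker1 above 0.3 N or contact force between any of the fingers, the arm and sinker2 above 0.3 N or contact force between any of the fingers, the arm and sinker3 above 0.3 N or contact force between any of the fingers, the arm and sinker4 above 0.3 N).
It fails at once if a sinker was lifted (height (world z) of any of sinker1_center, sinker2_center, sinker3_center, sinker4_center above 0.21 m).
It fails at once if the reel, the jar or the screwdriver was disturbed (distance of any of reel, jar, screwdriver from where it was at the start of the episode above 0.015 m).
It also fails if it takes over 48 s, if anything falls off the work surface, if the arm or the gripper's body presses on something with over 40 N, if the wrist force passes 120 N, or if a joint passes its speed limit or range.

## Working session

There is one attempt and no reset: what is moved stays moved. The work goes in short steps, Python scripts to look and compute and a tool call to move; the robot and the scene stay as the last step left them, time stands still between calls to the robot, and variables do not carry over. Pictures are saved under pics/ and viewed, at most 10 in all, crops included, and the job is handed in when it is done.

Besides the shell and the picture viewer there is one more tool, called after "Call:" by a JSON object that holds its "fn" and its "kwargs". arm_command: Moves the arm, as the interface text tells. Shift numbers are shares of 25 cm and turn numbers shares of 120 degrees, none past 1 either way. Its arguments: {"type":"object","properties":{"linear":{"type":"array","items":{"type":"array","items":{"type":"number","minimum":-1,"maximum":1}}},"spin":{"type":"array","items":{"type":"number","minimum":-1,"maximum":1}},"claw":{"type":"number"}},"required":["linear","spin"]}

```bash
mkdir -p pics; cat > h.py <<'E'
import numpy as np, cv2
from scipy.optimize import least_squares
from station import arm, imaging, job
def snap(n,f):
    d=imaging.snapshot(n); cv2.imwrite('pics/'+f,d['img']); np.savez('pics/'+f+'.npz',**{k:np.array(d[k]) for k in('K','k1','R','t')}); return d
def proj(d,X):
    c=np.array(d['R'])@np.asarray(X,float)+np.ravel(d['t']); s=c[:2]/c[2]; s=s*(1+float(d['k1'])*(s@s)); K=np.array(d['K']); return np.array([K[0,0]*s[0]+K[0,2],K[1,1]*s[1]+K[1,2]])
def atz(d,uv,z):
    return least_squares(lambda p:proj(d,[p[0],p[1],z])-uv,[.6,0]).x
E
python3 - <<'E'
from h import *
for n in('side','top'):
    d=snap(n,n+'0.png'); print(n,-np.array(d['R']).T@np.ravel(d['t']),d['R'],d['K'])
s=arm.read_state();print(s['t'],s['ee_pos'],s['tool_rot'],s['finger_gap'])
E
```

```text
side [ 0.26393132 -0.46770003  0.65077609] [[ 0.83149263 -0.55549763 -0.00651038]
 [-0.36819636 -0.54228091 -0.75522371]
 [ 0.41599453  0.63036005 -0.65543479]] [[461.51726546   0.         324.03395897]
 [  0.         461.51726546 237.78903914]
 [  0.           0.           1.        ]]
top [0.49122226 0.03536308 1.1021418 ] [[ 0.02853065 -0.99932359  0.0232027 ]
 [-0.99700171 -0.0301193  -0.07127706]
 [ 0.07192769 -0.02109955 -0.99718665]] [[554.42210922   0.         310.86127929]
 [  0.         554.42210922 230.48399911]
 [  0.           0.           1.        ]]
0.1 [ 0.22930491 -0.58115548  0.40358733] [-3.08451097e+00 -5.86470480e-01  1.66081303e-04] 0.08510432972014234
```

View pics/top0.png

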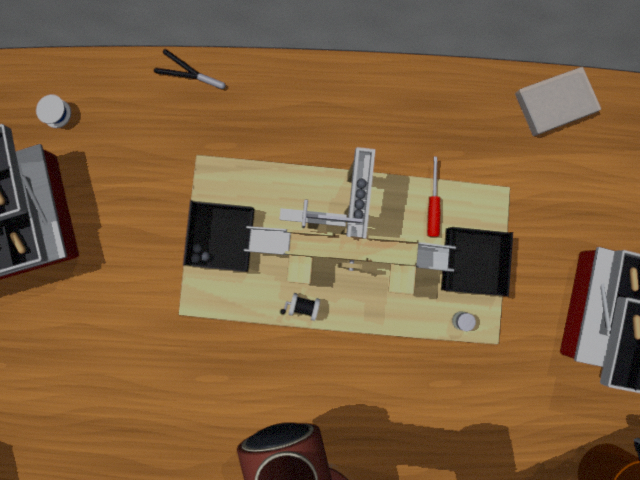

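View pics/side0.png

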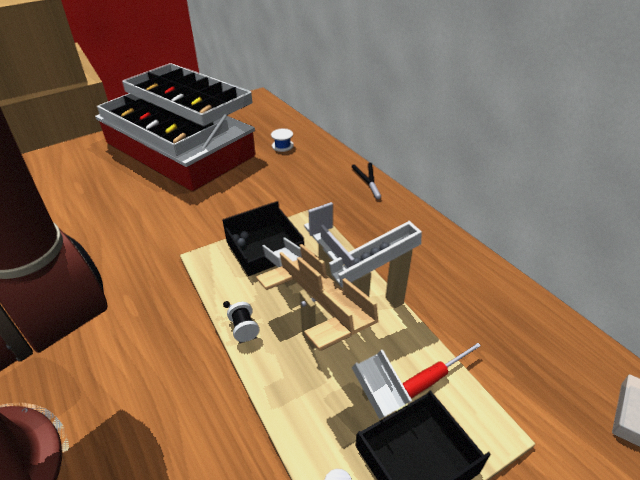

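The top view shows the board corners at about (196,156), (510,187), (499,343) and (180,317), the right pad near (402,278) and the tab near (306,213). The side view shows the raised right pad near (340,328) and the tab near (320,215). Next I'll enlarge both.

```bash
python3 - <<'E'
from h import *
a=cv2.imread('pics/top0.png')[140:340,270:470]; cv2.imwrite('pics/c1.png',cv2.resize(a,(600,600),interpolation=cv2.INTER_CUBIC))
a=cv2.imread('pics/side0.png')[190:370,230:430]; cv2.imwrite('pics/c2.png',cv2.resize(a,(640,576),interpolation=cv2.INTER_CUBIC))
d=np.load('pics/top0.png.npz')
c=[atz(d,p,.012) for p in[(196,156),(510,187),(499,343),(180,317)]]
print(np.round(c,4)); print([np.linalg.norm(c[i]-c[i-1]) for i in range(4)], np.mean(c,0))
for i,j in((1,0),(2,3)): v=c[j]-c[i]; print(np.arctan2(-v[0],v[1]))
for n,p,z in(('rpad',(402,278),.145),('lpad',(300,268),.095),('tab',(306,201),.204)): print(n,atz(d,p,z))
E
```

```text
[[ 0.7122  0.2463]
 [ 0.6712 -0.3922]
 [ 0.3548 -0.3721]
 [ 0.3918  0.2644]]
[np.float64(0.3209007687363781), np.float64(0.6397903218675816), np.float64(0.31712938051128026), np.float64(0.6374985004403514)] [ 0.53251341 -0.06340366]
-0.06410854186191667
-0.058207531670946014
rpad [ 0.48235559 -0.1454783 ]
lpad [0.49509343 0.03179924]
tab [0.60396133 0.02566306]
```

View pics/c1.png

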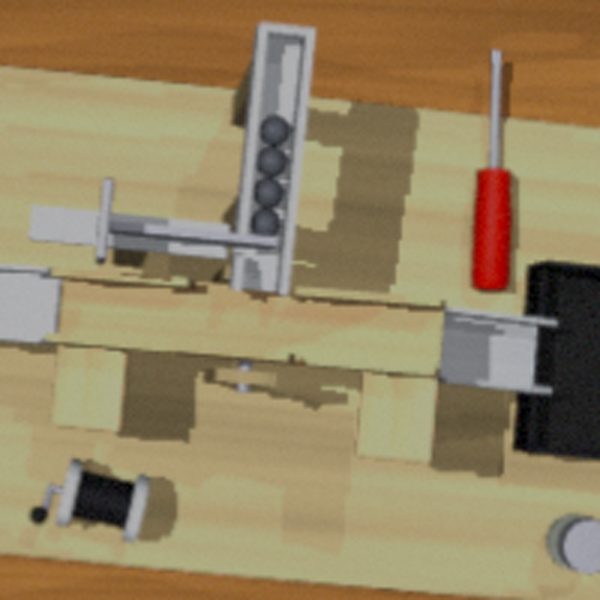

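View pics/c2.png

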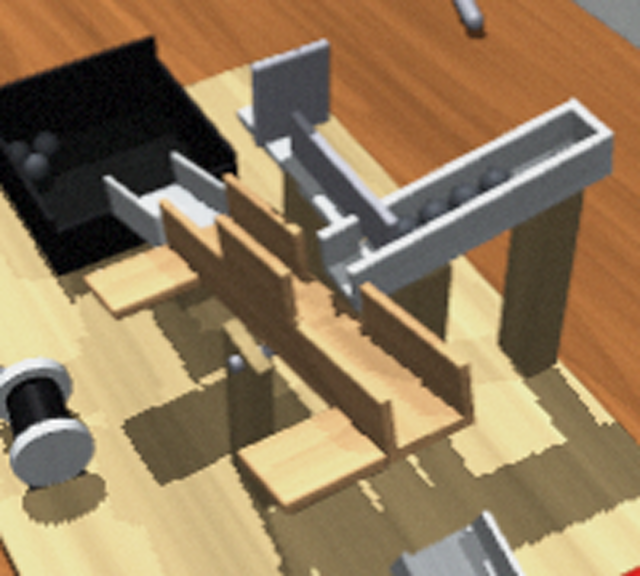

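```bash
cat >> h.py <<'E'
def tri(a,ua,b,ub):
    r=least_squares(lambda X:np.r_[proj(a,X)-ua,proj(b,X)-ub],[.5,0,.15]); return r.x,np.abs(r.fun).max()
def delta(tip):
    from scipy.spatial.transform import Rotation as Ro
    s=arm.read_state(); R=Ro.from_rotvec(s['tool_rot']).as_matrix()
    d=R.T@(np.array(tip)-(np.array(s['ee_pos'])+.173*R[:,2])); return d/.25, np.degrees(np.arctan2(R[1,1],R[0,1])), R[:,2]
E
python3 - <<'E'
from h import *
T=np.load('pics/top0.png.npz');S=np.load('pics/side0.png.npz')
t3=lambda u,v:(270+u/3,140+v/3)
s3=lambda u,v:(230+u/3.2,190+v/3.2)
P,e=tri(T,t3(397,417),S,s3(313,458));print('pad',P,e)
B,e=tri(T,t3(105,220),S,s3(291,52));print('tab',B,e)
L=atz(T,t3(90,389),.095);print('lpad',L)
v=L-P[:2];print('yaw',np.arctan2(-v[0],v[1]),np.hypot(*v))
y=-.062;ex=np.array([np.cos(y),np.sin(y)]);ey=np.array([-ex[1],ex[0]])
O=(P[:2]+L)/2+.047*ex;print('O',O,'tab in stand',ex@(B[:2]-O),ey@(B[:2]-O))
Q=atz(T,t3(260,285),.16);print('ramp end',ex@(Q-O),ey@(Q-O))
tip=np.r_[P[:2]-.003*ex,.225];print(tip,delta(tip))
E
```

```text
pad [ 0.48066194 -0.14651977  0.14293325] 0.02785586060690548
tab [0.58396275 0.02644108 0.20644249] 0.3505755502793022
lpad [0.49207533 0.03171011]
yaw -0.06395015984390086 0.17859493999548326
O [ 0.53327833 -0.06031696] tab in stand 0.04521149095992645 0.0897317690232481
ramp end 0.020661967652037472 -0.001428513767300084
[ 0.4776677  -0.14633388  0.225     ] (array([ 1.56227874, -1.25202737,  0.02498662]), np.float64(-68.46923108183843), array([-4.44382050e-04,  1.77082907e-03, -9.99998333e-01]))
```

The triangulated pad (z 143 mm) and tab (z 206 mm) agree with the description. I'll shut the claw and move toward the pad.

Call:
{"fn": "arm_command", "kwargs": {"linear": [[0.8,-0.63,0],[0.8,-0.63,0],[0.8,-0.63,0],[0.8,-0.63,0],[0.8,-0.63,0],[0.8,-0.63,0],[0.8,-0.63,0],[0.8,-0.63,0]], "spin": [0.209,0.209,0.209,0.209,0.209,0.209,0.209,0.209], "claw": -1}}

```text
t: 0.9
ee_pos: [0.3573, -0.362, 0.4045]
tool_rot: [3.14, -0.098, -0.001]
wrist_force: [-0.2, -0.7, 0.7]
finger_gap: 0.0001
grip_force: 0.0
```

```bash
python3 - <<'E'
from h import *
print(delta([.4777,-.1463,.2]))
E
```

```text
(array([ 0.4271992 , -0.89148716,  0.12562143]), np.float64(-93.5785730481181), array([-5.37984221e-04, -2.22108185e-04, -9.99999831e-01]))
```

Call:
{"fn": "arm_command", "kwargs": {"linear": [[0.427,-0.891,0],[0.427,-0.891,0],[0.427,-0.891,0],[0.427,-0.891,0],[0.427,-0.891,0],[0.427,-0.891,0.12],[0.427,-0.891,0.12],[0.427,-0.891,0.12],[0.427,-0.891,0.12]], "spin": [0,0,0,0,0,0,0,0,0]}}

```text
t: 1.8
ee_pos: [0.4779, -0.1474, 0.3758]
tool_rot: [3.139, -0.102, 0.002]
wrist_force: [-0.2, -0.3, 1.2]
finger_gap: -0.0002
grip_force: 0.0
```

```bash
python3 - <<'E'
from h import *
print(delta([.4777,-.1463,.145]))
t=snap('top','top1.png')['img'][140:340,270:470]; s=snap('side','side1.png')['img'][150:350,230:430]
cv2.imwrite('pics/c3.png',cv2.resize(np.hstack([t,s]),(800,400),interpolation=cv2.INTER_CUBIC))
E
```

```text
(array([-0.00192898, -0.00468208,  0.23100295]), np.float64(-93.7063160256383), array([ 9.79405385e-04, -6.42520152e-04, -9.99999314e-01]))
```

View pics/c3.png

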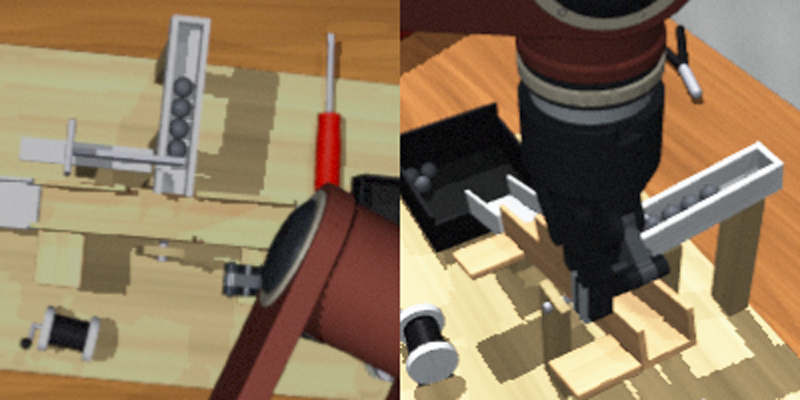

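The fingertips hang straight above the right pad, seen at about (595,315) in the side half with the pad at (610,362). I'll push down now.

Call:
{"fn": "arm_command", "kwargs": {"linear": [[0,-0.005,0.08],[0,-0.005,0.16],[0,-0.005,0.2],[0,-0.005,0.23],[0,-0.005,0.25],[0,-0.005,0.27],[0,-0.005,0.29],[0,-0.005,0.31],[0,-0.005,0.33],[0,-0.005,0.35],[0,-0.005,0.37],[0,-0.005,0.39],[0,-0.005,0.41],[0,-0.005,0.41],[0,-0.005,0.41],[0,-0.005,0.41]], "spin": [0,0,0,0,0,0,0,0,0,0,0,0,0,0,0,0]}}

```text
t: 3.5
ee_pos: [0.4781, -0.1446, 0.2725]
tool_rot: [3.14, -0.097, 0.001]
wrist_force: [0.3, 0.0, -1.4]
finger_gap: 0.0002
grip_force: 0.0
```

```bash
python3 - <<'E'
from h import *
y=-.063;ex=np.array([np.cos(y),np.sin(y)]);ey=np.array([-ex[1],ex[0]])
O=np.array([.5333,-.0603])
up=arm.read_state()['ee_pos'].copy() if hasattr(arm.read_state()['ee_pos'],'copy') else arm.read_state()['ee_pos']
print(delta([up[0],up[1],.25]))
for yy in(.090-.052,.0897-.003-.0145+.045): 
  p=np.array([.584,.0264])+(yy-.0897)*ey; print(yy,p,delta([p[0],p[1],.25])[0])
s=snap('side','side2.png')['img'][150:350,230:430]
t=snap('top','top2.png')['img'][140:340,270:470]
cv2.imwrite('pics/c4.png',cv2.resize(np.hstack([t,s]),(800,400),interpolation=cv2.INTER_CUBIC))
E
```

```text
(array([-4.12933011e-05, -1.65186759e-05, -6.02122737e-01]), np.float64(-93.54754492531958), array([ 4.47188161e-04, -2.11867994e-04, -9.99999878e-01]))
0.038 [ 0.58074505 -0.02519744] [ 0.3800364  -0.50192634 -0.60204036]
0.1172 [0.58573135 0.05384544] [ 0.38037973 -0.81872615 -0.60209843]
```

View pics/c4.png

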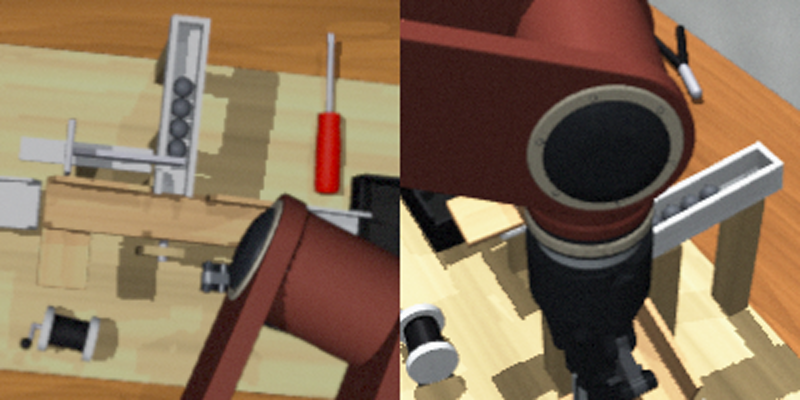

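The gate has tipped: its left end now stands raised at about (65,245). Next I'll lift and go over to the tab.

Call:
{"fn": "arm_command", "kwargs": {"linear": [[0,0,-0.2],[0,0,-0.4],[0,0,-0.6],[0,0,-0.6],[0.38,-0.53,-0.6],[0.38,-0.53,-0.6],[0.38,-0.53,-0.6],[0.38,-0.53,-0.6],[0.38,-0.53,-0.6],[0.38,-0.53,-0.6]], "spin": [0,0,0,0,0,0,0,0,0,0]}}

```text
t: 4.6
ee_pos: [0.5807, -0.0185, 0.4218]
tool_rot: [3.14, -0.097, -0.002]
wrist_force: [-0.3, -0.4, -0.6]
finger_gap: 0.0002
grip_force: 0.0
```

```bash
python3 - <<'E'
from h import *
print(delta([.5812,-.0182,.187]))
s=snap('side','side3.png')['img'][150:350,230:430]
t=snap('top','top3.png')['img'][140:340,270:470]
cv2.imwrite('pics/c5.png',cv2.resize(np.hstack([t,s]),(800,400),interpolation=cv2.INTER_CUBIC))
E
```

```text
(array([ 0.00273251, -0.00203138,  0.24713633]), np.float64(-93.55077611567872), array([-1.01817167e-03, -4.99767048e-04, -9.99999357e-01]))
```

View pics/c5.png

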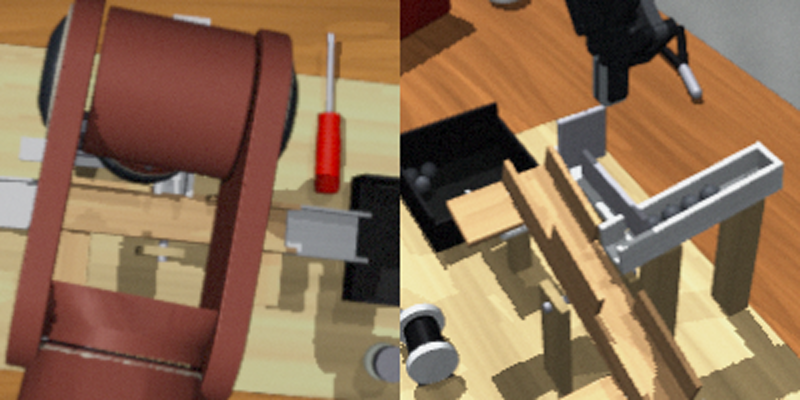

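The gate rests right end down, and the tips at (610,95) are just right of the tab. I'll go down and push left.

Call:
{"fn": "arm_command", "kwargs": {"linear": [[0,0,0.1],[0,0,0.2],[0,0,0.247],[0,0,0.247],[0,-0.04,0.247],[0,-0.08,0.247],[0,-0.1,0.247],[0,-0.12,0.247],[0,-0.14,0.247],[0,-0.16,0.247],[0,-0.18,0.247],[0,-0.2,0.247],[0,-0.22,0.247],[0,-0.24,0.247],[0,-0.26,0.247],[0,-0.27,0.247],[0,-0.27,0.247]], "spin": [0,0,0,0,0,0,0,0,0,0,0,0,0,0,0,0,0]}}

```text
t: 6.4
ee_pos: [0.5851, 0.0498, 0.3602]
tool_rot: [-3.139, 0.096, 0.001]
wrist_force: [-0.7, -0.4, 0.5]
finger_gap: -0.0001
grip_force: 0.0
```

```bash
python3 - <<'E'
from h import *
s=snap('side','side4.png')['img'][150:350,230:430]
cv2.imwrite('pics/c6.png',cv2.resize(s,(600,600),interpolation=cv2.INTER_CUBIC))
E
```

```text
(no output)
```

View pics/c6.png

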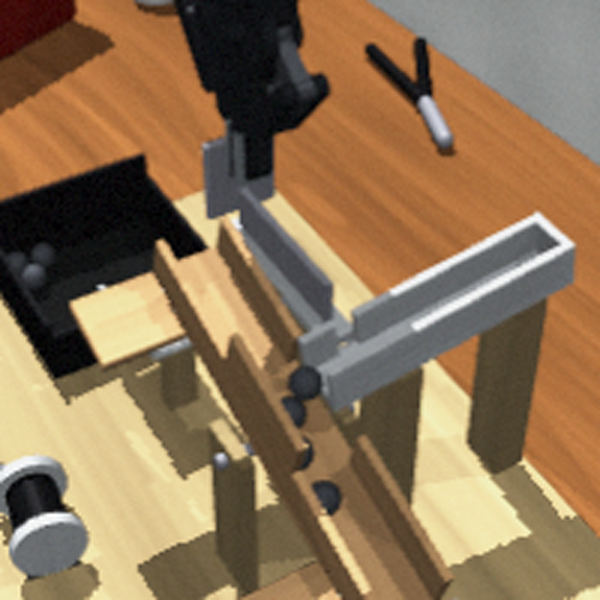

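The sinkers are rolling down the gate to the right and the slide is mostly open. I'll push on to the stop.

Call:
{"fn": "arm_command", "kwargs": {"linear": [[0,-0.008,0],[0,-0.016,0],[0,-0.024,0],[0,-0.024,0],[0,-0.024,0]], "spin": [0,0,0,0,0]}}

```text
t: 6.95
ee_pos: [0.5854, 0.0537, 0.36]
tool_rot: [3.135, -0.098, -0.003]
wrist_force: [-0.7, -8.0, -0.6]
finger_gap: -0.0
grip_force: 4.4
```

An 8 N reaction means the slide is on its stop. I'll back off, lift clear and check.

Call:
{"fn": "arm_command", "kwargs": {"linear": [[0,0.06,0],[0,0.06,0],[0,0.06,-0.2],[0,0.06,-0.4],[0,0.06,-0.6],[0,0.06,-0.6],[-0.6,0.06,-0.6],[-0.6,0.06,-0.6],[-0.6,0.06,-0.6],[-0.6,0.06,-0.6],[-0.6,0.06,-0.6],[-0.6,0.06,-0.6],[-0.6,0.06,-0.6],[-0.6,0.06,-0.6],[-0.6,0.06,-0.6]], "spin": [0,0,0,0,0,0,0,0,0,0,0,0,0,0,0]}}

```text
t: 8.45
ee_pos: [0.4358, 0.0495, 0.5101]
tool_rot: [-3.14, 0.097, 0.002]
wrist_force: [-0.6, 0.6, -0.8]
finger_gap: 0.0
grip_force: 0.0
```

```bash
python3 - <<'E'
from h import *
s=snap('side','side5.png')['img'][150:480,200:530]
t=snap('top','top5.png')['img'][140:350,260:520]
cv2.imwrite('pics/c7.png',np.hstack([cv2.resize(s,(400,400)),cv2.resize(t,(400,400))]))
E
```

```text
(no output)
```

View pics/c7.png

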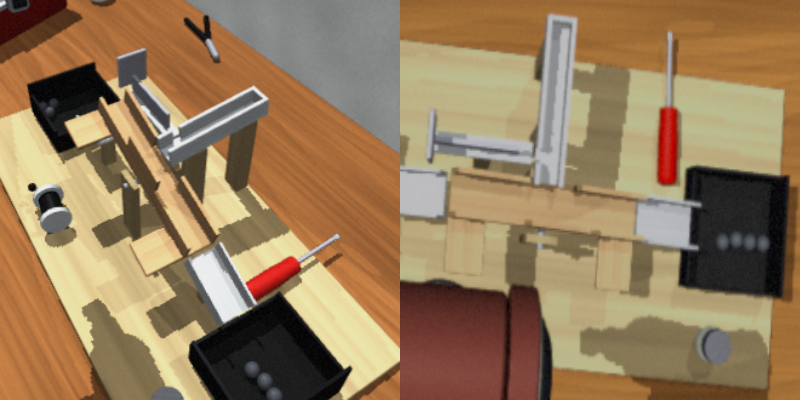

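All four sinkers lie in the right tray, at about (722–763,242) in the top half. The gate is right end down, the slide is open, and the other objects haven't moved. I'll let things settle, then hand in.

Call:
{"fn": "arm_command", "kwargs": {"linear": [[0,0,0],[0,0,0],[0,0,0],[0,0,0],[0,0,0],[0,0,0],[0,0,0],[0,0,0],[0,0,0],[0,0,0],[0,0,0],[0,0,0],[0,0,0],[0,0,0],[0,0,0]], "spin": [0,0,0,0,0,0,0,0,0,0,0,0,0,0,0]}}

```text
t: 10.05
ee_pos: [0.435, 0.0495, 0.5105]
tool_rot: [-3.14, 0.097, -0.0]
wrist_force: [0.4, 0.2, -0.2]
finger_gap: -0.0001
grip_force: 0.0
```

```bash
python3 -c "
from h import *
print(job.close_job())"
```

```text
the job is handed in; nothing more can be done
None
```

I handed the job in at about 10 s with the gate rocked over to the right, the slide pushed fully open and all four sinkers in the right tray; the verdict was not shown, but the last pictures show this, with the reel, jar and screwdriver unmoved.

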